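# Rack two oil-lab bottles and open the safety cap

## Robot

A 6-joint arm with a two-finger parallel gripper is mounted at the origin on the work surface. World frame = base frame: x ahead of the robot, y to its left, z up, the work surface at z = 0. Lengths are in m, angles in rad, forces in N, time in s.
With the tool pointing down it reaches from about 0.375 to 0.825 m from the base axis. Payload 5.5 kg.
Tool frame: the origin (TCP) lies midway between the tips of the shut fingers; the grasp point (between the pads) lies 19 mm behind it; z points along the fingers, y is the line along which they close (so a half turn about z gives the same grasp; the last joint's range is limited). The gripper opens to 85 mm and grips with 20 to 120 N. Pads are 22 mm wide; open, the fingers measure 114 mm over their backs; the gripper's body (76 mm by 85 mm) begins 54 mm behind the grasp point. The pads swing forward as they close: fully open they stand 13 mm farther back than shut.
Start: joints at [-1.284, 0.314, -0.047, 1.21, 0, 1.571], TCP at [0.17, -0.575, 0.198] pointing down, gripper open.
Joint ranges: [-2.67, 2.67], [-0.69, 1.73], [-1.03, 1.25], [-2.08, 2.16], [-1.42, 1.45], [-3.14, 3.14]. Speed limits (rad/s): [2.39, 2.39, 3.01, 3.14, 3.14, 3.14].

## Interface

Orientations are given as a unit quaternion [x, y, z, w].
In Python, from rig import * gives the robot as it stands.
- The arm moves only by the shell command python3 -m crank 'ROWS' [OPENING] [FORCE]. ROWS is JSON, one flat list of numbers, 6 for each row, row after row: the shift along the tool's x, y, z in mm, then the turn, a rotation vector about the tool's x, y, z in degrees. In form: [tx, ty, tz, ax, ay, az, tx, ty, tz, ax, ay, az, ...]. A call has 1 to 12 rows; each row is the pose to reach, as a shift and turn from the pose commanded when the call began, along the tool's axes at that moment; what a row does not reach only later rows make up. A row lasts 1/8 s, in which the tool goes at most 62.5 mm and 10.7 degrees, less where a joint would pass 70% of its speed; a pose out of reach is approached as far as the arm can. A call with a gripper value outside its range is refused whole. OPENING is the opening in per cent of the stroke, from 0 (shut) to 100 (fully open), set as the call begins (- or left out, the last holds). The fingers move at their own pace and stop on an object; FORCE is the grip in N (left out, the last holds). Time passes only in rows, so rows that repeat a pose let the fingers close. It gives the time, the measured TCP pose, the force, the opening and the grip force at its end, in the units of the state.
- observe(): the state, without advancing time (a new reading comes with each control period).
- get_image(name): name is "scene" or "top"; returns a dict with "img" (400x640x3 uint8, red, green, blue), "fx", "fy", "cx", "cy" (pixels), "extrinsics" (4x4, takes a point from camera to world coordinates). Camera axes: x right, y down, z forward; pixel columns grow to the right and rows downward; lengths in m; the calibration is good to about 2 mm. A picture is of the moment at which its call begins. There is no depth.
- job_done(): hands the job in; it is judged then, once.
The state is a dict: "t": time; "qpos": joint angles; "qvel": joint speeds; "joint_efforts": joint torques, N m; "tcp_pos": TCP position; "tool_rot": TCP orientation; "force": force on the tool from outside, world axes, zero at the start; "ft_torque": the same for the moment, N m; "finger_gap": opening from 0.0 (shut) to 1.0 (fully open); "gripper_force": force on a finger pad.
Only numpy, scipy, OpenCV 4.12 (cv2) and the standard library are available. Lean on these libraries where they do the work, as an engineer would, in place of code of your own. Each camera call takes 0.05 s, during which the arm holds its last target. There are 200 camera calls.

## Task

Stand the square amber sample bottle in the crate cell with the white pad and the square blue solvent bottle in the cell with the blue pad, both upright and right down on their pads, with the red cap still on. Then, while the cell keeps the blue bottle from turning, push its red safety cap down, twist it anticlockwise until it comes free, and lift it straight up; finish while still holding the cap in the gripper, still and level, clear of the bottle by about 5 cm above its mouth. Keep both bottles upright on the way and leave the jars in the crate and the other things on the bench where they are.

Things in the scene. Friction and masses are not known exactly. Their poses are not given: they have to be found in the camera images.
- crate: fixed black plastic crate, 145 x 215 x 60 mm (its x, y, z), walls, dividers and floor 5 mm thick, 2 x 3 square cells 65 mm wide inside (centres at x = -35 and 35, y = -70, 0 and 70 mm from the crate's centre); origin: centre of its underside; it does not move
- pad_blue: fixed thin blue square pad 56 x 56 x 2 mm, centred on the floor of one crate cell and aligned with it: the place of the blue bottle; origin: centre of its underside, so a bottle standing on it has its underside 2 mm above this point
- pad_white: fixed thin white square pad 56 x 56 x 2 mm, centred on the floor of another crate cell: the place of the amber bottle; origin: centre of its underside, 2 mm below its top
- sample: loose amber glass bottle with a paper label, 0.28 kg, square body 57 x 57 x 78 mm, shoulder up to 86 mm, above it a round white cap 40 mm in diameter from 86 to 116 mm above the underside, fixed to the bottle, good to grasp from above; origin: centre of its underside, x and y square to its sides, z up
- bottle: loose blue plastic bottle with a yellow band, 0.3 kg, square body 57 x 57 x 78 mm, shoulder up to 86 mm, neck 24 mm in diameter above; origin: centre of its underside, x and y square to its sides, z up. It may be carried by its locked cap. In a 65 mm cell it can still turn up to about 8 degrees either way before the walls stop it
- mouth (a point): centre of the top of the blue bottle's neck, 105.5 mm above its underside; axes as the bottle's. Under the cap a spring disc stands 6 mm out of the neck; three lugs on the neck (to 34 mm diameter) lock the cap
- cap: red ribbed push-and-turn safety cap, 45 g, 44 mm diameter, 36.5 mm tall, white bar on top; origin: centre of its lower rim, z up. Locked, its rim is 95 mm above the blue bottle's underside (10.5 mm below the mouth). A spring (5 N, rising 0.6 N per mm) holds it up in its catch, where it turns only about 5 degrees; it never turns clockwise, nor without being pushed
- cap_grip (a point): centre of the cap's solid upper 20 mm, 26.5 mm above its rim: grasp here. Pushed down 4 mm or more (stop at 6 mm, about 8.6 N) the cap turns anticlockwise seen from above; keep it down for the first 42 degrees or so relative to the bottle; from there to a stop at about 78 degrees it lifts off. Turning the gripper by 65 degrees suits, allowing for the bottle's play in the cell
- jar0: round green-glass sample jar with a white lid, 50 mm diameter, 80 mm tall, standing in another crate cell; origin: centre of its underside; a bystander, leave alone
- jar1: round green-glass sample jar with a white lid, 50 mm diameter, 80 mm tall, standing in another crate cell; origin: centre of its underside; a bystander, leave alone
- jar2: round green-glass sample jar with a white lid, 50 mm diameter, 80 mm tall, standing in another crate cell; origin: centre of its underside; a bystander, leave alone
- jar3: round green-glass sample jar with a white lid, 50 mm diameter, 80 mm tall, standing in another crate cell; origin: centre of its underside; a bystander, leave alone
- cup: open steel cup, 64 mm diameter, 70 mm tall, on the bench; origin: centre of its underside; a bystander
- vial: small amber bottle with a black cap, 36 mm diameter, 75 mm tall, on the bench; origin: centre of its underside; a bystander
- weight: small brass weight with a knob, 24 mm diameter, 36 mm tall, on the bench; origin: centre of its underside; a bystander
Mind the look-alikes: they are no part of the job. Several things have the shape of the cap; the one meant has the colours described above.

How it is judged:
On the way:
1. both bottles stand upright, right down in the cells of their colour, the red cap still on (horizontal distance between bottle and pad_blue below 0.008 m and height (world z) of each of bottle, sample below 0.012 m and angle between each of bottle, sample's own z axis and vertical below 0.1 rad and horizontal distance between sample and pad_white below 0.008 m and z of cap in the frame of mouth below 0 m), for 0.2 s.
At the end, for the whole second after the job is handed in: each bottle within 8 mm of its pad's centre, underside below 12 mm, within 0.1 rad of upright; cap gripped (over 1 N), under 30 mm/s, touching no bottle, crate or jar, within 0.35 rad of level, its rim 20 to 150 mm above the blue bottle's mouth and within 30 mm sideways (horizontal distance between bottle and pad_blue below 0.008 m and height (world z) of each of bottle, sample below 0.012 m and angle between each of bottle, sample's own z axis and vertical below 0.1 rad and horizontal distance between sample and pad_white below 0.008 m and z of cap in the frame of mouth between 0.02 and 0.15 m and horizontal distance between cap and mouth below 0.03 m and angle between cap's own z axis and vertical below 0.35 rad and linear speed of cap below 0.03 m/s and contact force between cap and the fingers above 1 N and contact force between cap and bottle below 0.05 N and contact force between cap and sample below 0.05 N and contact force between cap and crate below 0.05 N and contact force between cap and jar0 below 0.05 N and contact force between cap and jar1 below 0.05 N and contact force between cap and jar2 below 0.05 N and contact force between cap and jar3 below 0.05 N); the arm keeps its last pose, push and grip.
It fails at once if a bottle being racked is tipped over (more than 0.6 rad) (angle between any of bottle, sample's own z axis and vertical above 0.6 rad).
It fails at once if a jar in the crate is tipped (0.5 rad) or moved by more than 30 mm (angle between any of jar0, jar1, jar2, jar3's own z axis and vertical above 0.5 rad or distance of any of jar0, jar1, jar2, jar3 from where it was at the start of the episode above 0.03 m).
It fails at once if the cup, the vial or the weight is moved by more than 40 mm (distance of any of cup, vial, weight from where it was at the start of the episode above 0.04 m).
It also fails if it takes over 69 s, if anything falls off the work surface, if the arm or the gripper's body presses on something with over 40 N, if the wrist force passes 120 N, or if a joint passes its speed limit or range.

## Working session

There is one attempt and no reset: what is moved stays moved. The work goes in short steps, Python scripts to look and compute and a shell command to move; the robot and the scene stay as the last step left them, time stands still between calls to the robot, and variables do not carry over. Pictures are saved under pics/ and viewed, at most 10 in all, crops included, and the job is handed in when it is done.

```bash
mkdir -p pics; ls; python3 - <<'E'
from rig import *
import cv2,numpy as np
for n in("scene","top"):
    d=get_image(n);cv2.imwrite(f"pics/{n}0.png",d["img"][:,:,::-1]);print(n,d["fx"],d["fy"],d["cx"],d["cy"],np.round(d["extrinsics"],4).tolist())
s=observe();print(s["tcp_pos"],s["tool_rot"],s["t"])
E
```

```text
pics
scene 414.1270758747439 414.1270758747439 312.1421876144265 200.92168837803814 [[-0.7228, 0.5117, -0.4645, 0.9705], [0.691, 0.5262, -0.4956, 0.3526], [-0.0092, -0.6792, -0.7339, 0.7279], [0.0, 0.0, 0.0, 1.0]]
top 379.750715906283 379.750715906283 323.436310730482 201.252381414175 [[-0.029, -0.9965, 0.0788, 0.5382], [-0.9995, 0.0278, -0.0166, -0.0518], [0.0143, -0.0792, -0.9968, 0.8821], [0.0, 0.0, 0.0, 1.0]]
[ 0.16959101 -0.57496059  0.19682935] [ 9.89732314e-01  1.42931435e-01 -1.01760589e-04 -7.35832275e-04] 0.1
```

View pics/scene0.png

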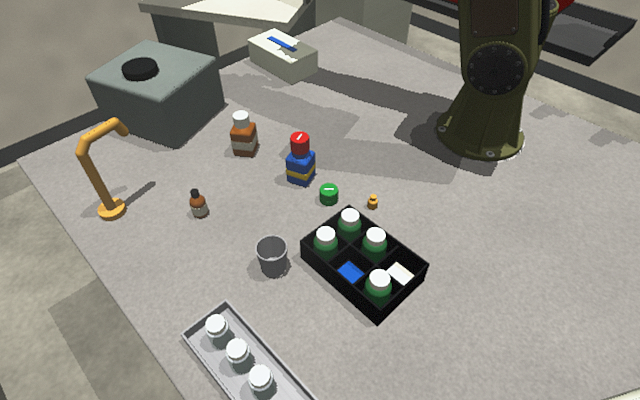

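View pics/top0.png

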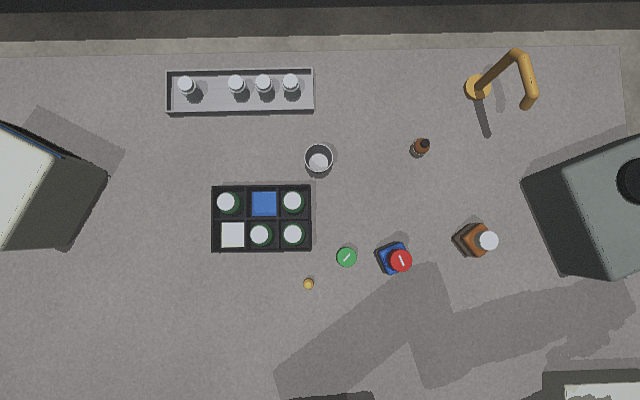

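Scene view: the amber square bottle is at (243,135), the blue bottle with the red cap at (300,160), and the pads at (351,272) blue and (400,272) white.

Top view look-alikes:
- **Caps:** red cap on the blue bottle (401,261) is the target. The green cap (347,257) and the black cap (637,180) are not.
- **Bottles:** square amber bottle with white cap (488,240) is the target. The vial (421,147), the rack bottles (187..290,84) and the jar lids are not.

Next is one close crop to check this.

```bash
cat > h.py <<'E'
from rig import *
import cv2,numpy as np
def bp(d,u,v,z):
    E=np.array(d["extrinsics"]);r=E[:3,:3]@[(u-d["cx"])/d["fx"],(v-d["cy"])/d["fy"],1]
    return E[:3,3]+r*(z-E[2,3])/r[2]
def pj(d,P):
    E=np.array(d["extrinsics"]);p=(np.atleast_2d(P)-E[:3,3])@E[:3,:3]
    return np.c_[d["fx"]*p[:,0]/p[:,2]+d["cx"],d["fy"]*p[:,1]/p[:,2]+d["cy"]]
def mask(d,lo,hi,box):
    h=cv2.cvtColor(d["img"],cv2.COLOR_RGB2HSV);m=cv2.inRange(h,lo,hi);o=np.zeros_like(m);a,b,c,e=box;o[b:e,a:c]=m[b:e,a:c];return o
def blob(m):
    n,l,s,c=cv2.connectedComponentsWithStats(m);i=1+np.argmax(s[1:,4]);return c[i],s[i],(l==i)
E
python3 - <<'E'
from h import *
t=get_image("top");s=get_image("scene")
a=cv2.resize(t["img"][215:285,365:510],None,fx=5,fy=5,interpolation=cv2.INTER_CUBIC)
cv2.imwrite("pics/c1.png",a[:,:,::-1])
hs=lambda d,u,v:cv2.cvtColor(d["img"],cv2.COLOR_RGB2HSV)[v,u]
print(hs(t,264,204),hs(t,232,236),hs(t,405,262),hs(t,488,240),hs(s,351,272),hs(s,400,272))
for nm,lo,hi,box,z in(("blue",(100,120,60),(125,255,255),(240,185,285,225),.007),("white",(0,0,150),(180,60,255),(215,215,247,255),.007),("red",(170,120,60),(180,255,255),(380,240,420,280),.1315),("red0",(0,120,60),(6,255,255),(380,240,420,280),.1315),("wcap",(0,0,140),(180,60,255),(470,225,505,255),.116)):
    c,st,l=blob(mask(t,lo,hi,box));print(nm,np.round(c,1),st,np.round(bp(t,*c,z),4))
E
```

```text
[108 148 177] [108  13 197] [  0 160 182] [108  13 196] [109 203 219] [ 90   3 249]
blue [263.6 203.3] [252 191  25  25 590] [0.6066 0.0716 0.007 ]
white [232.5 234.5] [222 222  22  26 531] [0.5368 0.1439 0.007 ]
red [410.7 264. ] [410 263   2   3   3] [ 0.4692 -0.232   0.1315]
red0 [400.1 259.8] [388 249  24  23 364] [ 0.4779 -0.2115  0.1315]
wcap [491.5 239. ] [480 225  25  30 425] [ 0.5128 -0.4019  0.116 ]
```

View pics/c1.png

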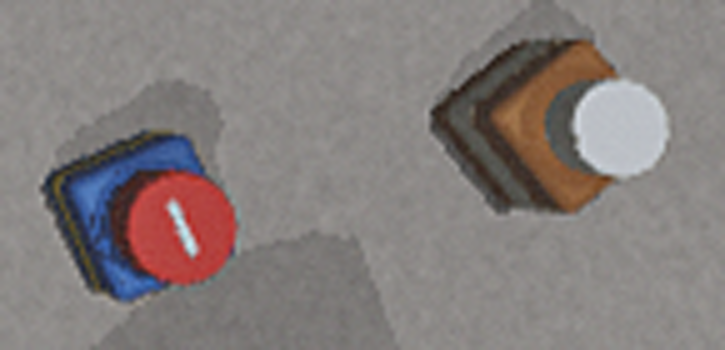

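The crop confirms both targets: the red cap with a white bar at top px (401,260) on the blue bottle, and the white cap at (489,240) on the square amber bottle with a label. Next I fit the poses by silhouette in both views.

```bash
cat > fit.py <<'E'
from h import *
from scipy.optimize import minimize
def cyl(r,z0,z1):
    a=np.linspace(0,2*np.pi,40);return np.array([[r*np.cos(t),r*np.sin(t),z] for t in a for z in(z0,z1)])
def box(a,b,z0,z1): return np.array([[sx*a/2,sy*b/2,z] for sx in(-1,1) for sy in(-1,1) for z in(z0,z1)])
BL=[box(.057,.057,0,.078),cyl(.022,.095,.1315)]; SA=[box(.057,.057,0,.078),cyl(.02,.086,.116)]; CR=[box(.145,.215,0,.06)]
def hullimg(pts,S=4):
    o=np.zeros((400*S,640*S),np.uint8)
    cv2.fillConvexPoly(o,cv2.convexHull(np.round((pts+.5)*S*16-8).astype(np.int32)),1,shift=4);return o
def fit(parts,views,p0,S=4):
    M=np.vstack(parts);T=[]
    for d,m in views:
        ys,xs=np.where(m);P=np.c_[xs,ys].astype(float)
        P=np.vstack([P+[i,j] for i in(-.5,.5) for j in(-.5,.5)]); T.append(hullimg(P,S))
    def cost(p):
        c,s=np.cos(p[2]),np.sin(p[2]);W=M@np.array([[c,s,0],[-s,c,0],[0,0,1]])+[p[0],p[1],0];r=0
        for (d,_),t in zip(views,T):
            h=hullimg(pj(d,W),S);r+=1-(h&t).sum()/(h|t).sum()
        return r
    best=min((minimize(cost,[*p0[:2],y],method="Nelder-Mead",options=dict(initial_simplex=np.array([[*p0[:2],y]]+[[p0[0]+.01,p0[1],y],[p0[0],p0[1]+.01,y],[*p0[:2],y+.15]]),maxiter=120)) for y in p0[2]),key=lambda r:r.fun)
    return best.x,best.fun
def colmask(d,boxx,white):
    h=cv2.cvtColor(d["img"],cv2.COLOR_RGB2HSV);m=(h[...,1]>90)|(white&(h[...,2]>165)&(h[...,1]<40))
    a,b,c,e=boxx;o=np.zeros(m.shape,np.uint8);o[b:e,a:c]=m[b:e,a:c];o=cv2.morphologyEx(o,cv2.MORPH_OPEN,np.ones((2,2)))
    o=cv2.dilate(o,np.ones((3,3)));return cv2.erode(o,np.ones((3,3)))>0
def dark(d,boxx):
    m=d["img"].max(2)<45;a,b,c,e=boxx;o=np.zeros(m.shape,np.uint8);o[b:e,a:c]=m[b:e,a:c];return blob(o)[2]
E
python3 - <<'E'
from fit import *
t=get_image("top");s=get_image("scene")
Y=np.deg2rad([-30,0,30,50])
for nm,parts,V,p0 in(
 ("blue",BL,[(t,colmask(t,(370,232,418,285),False)),(s,colmask(s,(280,125,320,190),False))],(.478,-.205,Y)),
 ("amber",SA,[(t,colmask(t,(445,218,505,265),True)),(s,colmask(s,(222,105,265,165),True))],(.52,-.39,Y)),
 ("crate",CR,[(t,dark(t,(205,175,320,260))),(s,dark(s,(295,195,435,330)))],(.572,.07,[-.05,.05]))):
    for k in([0,1],[0],[1]):
        x,f=fit(parts,[V[i] for i in k],p0);print(nm,k,np.round(x[:2],4),round(np.rad2deg(x[2]),1),round(f,3))
u=lambda u,v,z:np.round(bp(t,u,v,z),4)
print(u(401.4,260.2,.1315),u(488.8,240.2,.116))
for d,n,b in((t,"top",(240,185,285,225)),(s,"sc",(330,255,372,290))):
    c,st,l=blob(mask(d,(100,120,60),(125,255,255),b));print(n,np.round(bp(d,*c,.007),4))
E
```

```text
blue [0, 1] [ 0.4747 -0.2154] 26.9 0.217
blue [0] [ 0.474  -0.2165] 12.3 0.148
blue [1] [ 0.4752 -0.213 ] 31.1 0.039
amber [0, 1] [ 0.5084 -0.4046] 19.7 0.836
amber [0] [ 0.5085 -0.4069] 20.2 0.34
amber [1] [ 0.53  -0.385] 13.6 0.478
crate [0, 1] [0.5706 0.0694] -0.7 0.769
crate [0] [0.5773 0.0708] 2.8 0.752
crate [1] [0.5706 0.0694] -0.7 0.016
[ 0.4772 -0.2141  0.1315] [ 0.5106 -0.3962  0.116 ]
top [0.6066 0.0716 0.007 ]
sc [0.5947 0.0628 0.007 ]
```

```bash
python3 - <<'E'
import fit
from fit import *
t=get_image("top");s=get_image("scene")
def lab(d,b,thr,k=1):
    a,y,c,e=b;L=cv2.cvtColor(d["img"],cv2.COLOR_RGB2LAB).astype(float);x=np.zeros(L.shape[:2],np.uint8)
    chroma=np.hypot(L[...,1]-128,L[...,2]-128); wh=(d["img"].min(2)>(165 if k else 300))
    m=(chroma>thr)|wh; x[y:e,a:c]=m[y:e,a:c]; return blob(cv2.morphologyEx(x,cv2.MORPH_CLOSE,np.ones((9,9))))[2]
def dk(d,b,v):
    a,y,c,e=b;x=np.zeros(d["img"].shape[:2],np.uint8);x[y:e,a:c]=(d["img"].max(2)<v)[y:e,a:c];return blob(cv2.morphologyEx(x,cv2.MORPH_CLOSE,np.ones((3,3))))[2]
Y=np.deg2rad([-30,0,30,50])
ov=[]
for nm,parts,V,p0 in(
 ("blue",BL,[(t,lab(t,(370,232,418,285),14,0)),(s,lab(s,(278,125,325,190),14,0))],(.477,-.214,Y)),
 ("amber",SA,[(t,lab(t,(445,218,505,265),12)),(s,lab(s,(222,105,265,165),12))],(.51,-.396,Y)),
 ("crate",CR,[(t,dk(t,(205,175,318,260),60)),(s,dk(s,(295,195,435,330),45))],(.572,.07,[-.05,.05]))):
    for k in([0,1],[0],[1]):
        x,f=fit.fit(parts,[V[i] for i in k],p0);print(nm,k,np.round(x[:2],4),round(np.rad2deg(x[2]),1),round(f,3))
    for d,m in V:
        ys,xs=np.where(m);print(xs.min(),ys.min(),xs.max(),ys.max())
        im=d["img"].copy();im[m]=(im[m]//2+[0,127,0]).astype(np.uint8)
        ov.append(cv2.resize(im[ys.min()-8:ys.max()+8,xs.min()-8:xs.max()+8],(260,260)))
cv2.imwrite("pics/m.png",np.vstack([np.hstack(ov[0::2]),np.hstack(ov[1::2])])[:,:,::-1])
E
```

```text
Traceback (most recent call last):
AttributeError: 'function' object has no attribute 'fit'
```

```bash
cat > f2.py <<'E'
from fit import *
t=get_image("top");s=get_image("scene")
def lab(d,b,thr,k=1):
    a,y,c,e=b;L=cv2.cvtColor(d["img"],cv2.COLOR_RGB2LAB).astype(float);x=np.zeros(L.shape[:2],np.uint8)
    chroma=np.hypot(L[...,1]-128,L[...,2]-128); wh=(d["img"].min(2)>(165 if k else 300))
    m=(chroma>thr)|wh; x[y:e,a:c]=m[y:e,a:c]; return blob(cv2.morphologyEx(x,cv2.MORPH_CLOSE,np.ones((9,9))))[2]
def dk(d,b,v):
    a,y,c,e=b;x=np.zeros(d["img"].shape[:2],np.uint8);x[y:e,a:c]=(d["img"].max(2)<v)[y:e,a:c];return blob(cv2.morphologyEx(x,cv2.MORPH_CLOSE,np.ones((3,3))))[2]
Y=np.deg2rad([-30,0,30,50])
ov=[]
for nm,parts,V,p0 in(
 ("blue",BL,[(t,lab(t,(370,232,418,285),14,0)),(s,lab(s,(278,125,325,190),14,0))],(.477,-.214,Y)),
 ("amber",SA,[(t,lab(t,(445,218,505,265),12)),(s,lab(s,(222,105,265,165),12))],(.51,-.396,Y)),
 ("crate",CR,[(t,dk(t,(205,175,318,260),60)),(s,dk(s,(295,195,435,330),45))],(.572,.07,[-.05,.05]))):
    for k in([0,1],[0],[1]):
        x,f=fit(parts,[V[i] for i in k],p0);print(nm,k,np.round(x[:2],4),round(np.rad2deg(x[2]),1),round(f,3))
    for d,m in V:
        ys,xs=np.where(m);print(xs.min(),ys.min(),xs.max(),ys.max())
        im=d["img"].copy();im[m]=(im[m]//2+[0,127,0]).astype(np.uint8)
        ov.append(cv2.resize(im[ys.min()-8:ys.max()+8,xs.min()-8:xs.max()+8],(260,260)))
cv2.imwrite("pics/m.png",np.vstack([np.hstack(ov[0::2]),np.hstack(ov[1::2])])[:,:,::-1])
E
python3 f2.py
```

```text
blue [0, 1] [ 0.4759 -0.2145] 22.9 0.144
blue [0] [ 0.4762 -0.2134] 20.4 0.061
blue [1] [ 0.4734 -0.2186] 25.0 0.036
375 241 412 274
285 131 315 186
amber [0, 1] [ 0.5098 -0.4042] 20.2 0.808
amber [0] [ 0.5098 -0.403 ] 22.7 0.317
amber [1] [ 0.5279 -0.3866] 15.4 0.474
462 223 498 257
222 105 264 164
crate [0, 1] [0.5706 0.0702] -0.8 0.03
crate [0] [0.5706 0.0708] -0.8 0.008
crate [1] [0.5704 0.0693] -0.7 0.016
211 185 311 252
300 212 428 325
```

View pics/m.png

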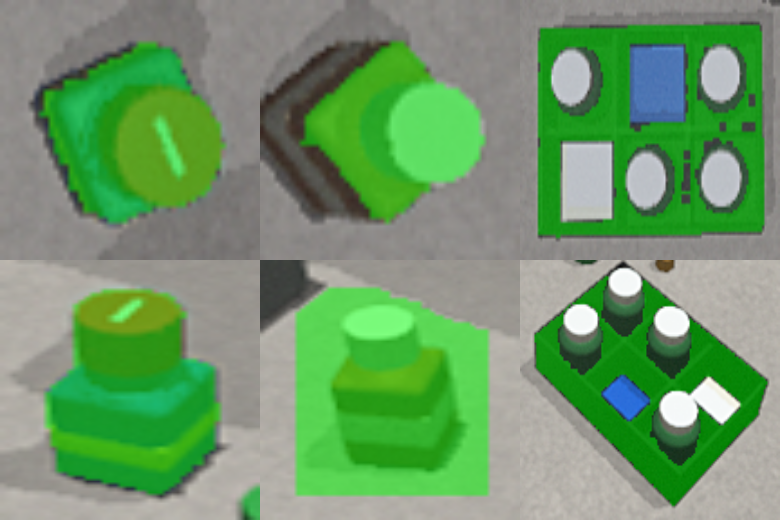

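Masks: the crate fits well in both views. The blue bottle is good too, at about (0.476,-0.214) with yaw about 22°. The amber masks are poor: the label and base are missed in top (262..290 px column) and bench leaks into scene. I'll refine amber and set up a move calculator.

```bash
cat >> h.py <<'E'
def go(x,y,z,phi):
    from scipy.spatial.transform import Rotation as R
    s=observe();r=R.from_quat(s["tool_rot"]);p=np.array(s["tcp_pos"]);X=r.as_matrix()[:,0];f=np.degrees(np.arctan2(X[1],X[0]))
    print("at",np.round(p,4),"phi",round(f,2),"t",round(s["t"],2),"tool d mm",np.round(r.inv().apply(np.array([x,y,z])-p)*1000,1),"az",round(-(phi-f),2))
E
python3 - <<'E'
from fit import *
t=get_image("top");s=get_image("scene")
def am(d,b,dv,wv):
    a,y,c,e=b;L=cv2.cvtColor(d["img"],cv2.COLOR_RGB2LAB).astype(float);x=np.zeros(L.shape[:2],np.uint8)
    m=((L[...,2]-128)>9)|(d["img"].min(2)>wv)|((d["img"].max(2)<dv)&(L[...,2]>130));x[y:e,a:c]=m[y:e,a:c];return blob(cv2.morphologyEx(x,cv2.MORPH_CLOSE,np.ones((3,3))))[2]
V=[(t,am(t,(448,218,503,262),75,165)),(s,am(s,(228,106,262,162),75,205))]
for d,m in V:
    ys,xs=np.where(m);print(xs.min(),ys.min(),xs.max(),ys.max(),m.sum())
for k in([0,1],[0],[1]):
    x,f=fit(SA,[V[i] for i in k],(.51,-.396,np.deg2rad([0,25,50,75])));print(k,np.round(x[:2],4),np.rad2deg(x[2]),f)
h=np.zeros((400,640),np.uint8)
o=[]
for d,m in V:
    ys,xs=np.where(m);im=d["img"].copy();im[m]=(im[m]//2+[0,127,0]).astype(np.uint8);o.append(cv2.resize(im[ys.min()-8:ys.max()+8,xs.min()-8:xs.max()+8],(260,260)))
cv2.imwrite("pics/m2.png",np.hstack(o)[:,:,::-1])
go(.5106,-.3965,.2,16.4)
E
```

```text
452 223 498 257 948
230 122 255 143 403
[0, 1] [ 0.5099 -0.3958] 38.621207413304354 0.6252010118795712
[0] [ 0.5101 -0.3957] 34.52336752464046 0.05186176805989384
[1] [ 0.4943 -0.4253] 72.27800769275683 0.5516180492251594
at [ 0.1697 -0.5755  0.1976] phi 16.43 t 0.6 tool d mm [377.6 -75.3  -2.4] az 0.03
```

```bash
python3 -m crank '[60,-12,0,0,0,0,120,-24,0,0,0,0,180,-36,0,0,0,0,240,-48,0,0,0,0,300,-60,0,0,0,0,350,-70,0,0,0,0,377,-75,0,0,0,0,377,-75,0,0,0,0,377,-75,0,0,0,0]' 100 40; python3 -c "
from h import *
go(.5103,-.3958,.084,16.4)"
```

```text
t: 1.72
tcp_pos: [0.5096, -0.3971, 0.1975]
tool_rot: [0.99, 0.143, -0.0, 0.0]
force: [0.1, 0.7, 0.2]
finger_gap: 1.002
gripper_force: 0.0
at [ 0.5096 -0.3971  0.1975] phi 16.43 t 1.73 tool d mm [  1.1  -1.  113.5] az 0.03
```

```bash
python3 -m crank '[1,-1,30,0,0,0,1,-1,60,0,0,0,1,-1,90,0,0,0,1,-1,108,0,0,0,1,-1,113,0,0,0,1,-1,113,0,0,0]'; python3 -m crank '[0,0,0,0,0,0,0,0,0,0,0,0,0,0,0,0,0,0,0,0,0,0,0,0,0,0,0,0,0,0,0,0,0,0,0,0]' 20 40;python3 -m crank '[0,0,-10,0,0,0,0,0,-30,0,0,0,0,0,-50,0,0,0,0,0,-70,0,0,0,0,0,-90,0,0,0,0,0,-110,0,0,0,0,0,-130,0,0,0,0,0,-145,0,0,0,0,0,-150,0,0,0,0,0,-150,0,0,0]'
```

```text
t: 2.48
tcp_pos: [0.5108, -0.3962, 0.0852]
tool_rot: [0.99, 0.143, 0.0, 0.0]
force: [0.1, 0.2, 0.4]
finger_gap: 1.001
gripper_force: 0.0
t: 3.22
tcp_pos: [0.5108, -0.3956, 0.0846]
tool_rot: [0.99, 0.143, -0.0, -0.0]
force: [0.8, -0.2, 0.4]
finger_gap: 0.201
gripper_force: 0.0
t: 4.47
tcp_pos: [0.5108, -0.3957, 0.2346]
tool_rot: [0.99, 0.143, 0.0, 0.0]
force: [0.8, -0.8, -0.0]
finger_gap: 0.201
gripper_force: 0.0
```

The fingers shut to 20% with no grip, so I look.

```bash
python3 -c "
from h import *
t=get_image('top');s=get_image('scene')
a=cv2.resize(t['img'][190:290,400:540],(560,400),interpolation=cv2.INTER_CUBIC);b=cv2.resize(s['img'][70:190,190:330],(467,400))
cv2.imwrite('pics/l1.png',np.hstack([a[:,160:],b[:, :400]])[:,:,::-1])"
```

```text
(no output)
```

View pics/l1.png

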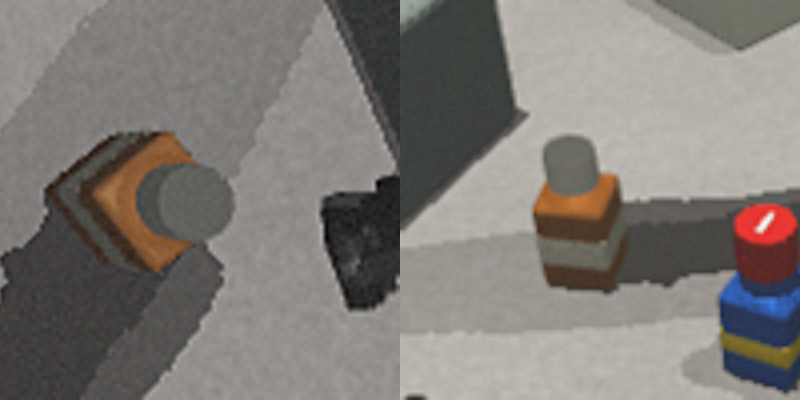

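```bash
python3 -c "
from h import *
t=get_image('top');s=get_image('scene')
for P in([.5103,-.3958,.116],[.4765,-.2143,.1315],[.5108,-.3957,.2346]): print(P,pj(t,P),pj(s,P))
for u,v,z in((488.8,240.2,.116),(401.4,260.2,.1315)): print(bp(t,u,v,z))
for u,v,z in((241,114,.116),(300.5,137,.1315)): print('s',bp(s,u,v,z))
cv2.imwrite('pics/s2.png',s['img'][:,:,::-1]);cv2.imwrite('pics/t2.png',t['img'][:,:,::-1])
cv2.imwrite('pics/st2.png',cv2.resize(np.vstack([s['img'][:200,100:500],t['img'][150:320,240:640]]),(560,518))[:,:,::-1])
"
```

```text
[0.5103, -0.3958, 0.116] [[488.59809672 240.33955656]] [[240.46799884 115.33293563]]
[0.4765, -0.2143, 0.1315] [[401.53638642 260.53177707]] [[299.38334769 137.16480041]]
[0.5108, -0.3957, 0.2346] [[519.60493909 241.67126606]] [[233.25052017  72.323497  ]]
[ 0.51056807 -0.39622811  0.116     ]
[ 0.4771533  -0.21406065  0.1315    ]
s [ 0.50593122 -0.39939552  0.116     ]
s [ 0.47426542 -0.21295273  0.1315    ]
```

View pics/st2.png

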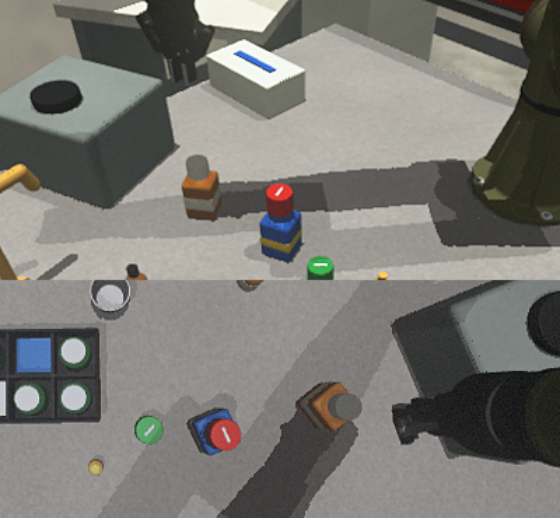

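The bottle is untouched. The fingertips appear at about scene (234,56), while the TCP should project to (233,72), so they seem to sit higher than reported. A crop of both views with the predicted TCP marked will tell.

```bash
python3 -c "
from h import *
t=get_image('top');s=get_image('scene');o=observe();p=np.array(o['tcp_pos']);out=[]
for d,(a,b) in((s,(195,20)),(t,(500,215))):
    im=cv2.resize(d['img'][b:b+75,a:a+75],(525,525),interpolation=cv2.INTER_CUBIC)[:,:,:]
    for dz,c in((0,(255,255,0)),(.02,(0,255,255)),(.04,(255,0,255))):
        q=((pj(d,p+[0,0,dz])[0]-[a,b]+.5)*7).astype(int);cv2.drawMarker(im,tuple(map(int,q)),c,cv2.MARKER_CROSS,14,1)
    out.append(im[:, :400] if d is s else im[:,60:460])
im=np.hstack(out);cv2.imwrite('pics/z.png',cv2.convertScaleAbs(im,alpha=1.5)[:,:,::-1]);print(o)"
```

```text
{'t': 4.775, 'qpos': array([-6.59062716e-01,  3.94412535e-01,  1.48679947e-01,  1.32624764e+00,
        1.61752685e-05,  2.19570383e+00]), 'qvel': array([-0.00194228, -0.0021714 ,  0.00336402,  0.00224176, -0.00189206,
       -0.0006543 ]), 'joint_efforts': array([-9.93076674e-05, -5.93892574e+01,  3.45175481e+01,  9.83260805e-03,
        1.98719740e-04,  1.15666900e-06]), 'tcp_pos': array([ 0.51051596, -0.39544032,  0.23387002]), 'tool_rot': array([ 9.89733789e-01,  1.42921927e-01, -4.05548347e-04, -4.31280072e-04]), 'force': array([ 0.61373265,  0.00210384, -0.87206614]), 'ft_torque': array([ 0.02297971, -0.00489823,  0.04329111]), 'gripper_force': 0.0, 'finger_gap': 0.20113435641879082}
```

View pics/z.png

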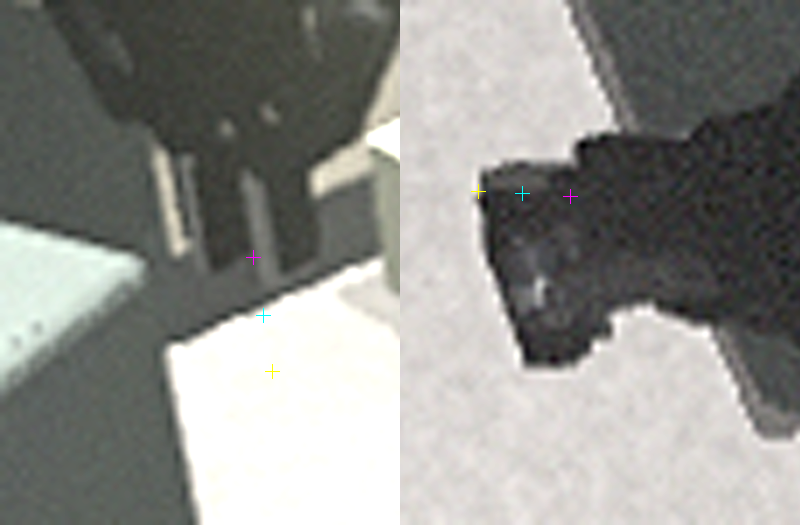

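```bash
python3 -c "
from h import *
t=get_image('top');s=get_image('scene')
def tri(a,b):
    f=lambda d,u:np.array([(u[0]-d['cx'])/d['fx'],(u[1]-d['cy'])/d['fy']])
    P=[np.linalg.inv(np.array(d['extrinsics']))[:3] for d in(t,s)]
    X=cv2.triangulatePoints(P[0],P[1],f(t,a),f(s,b))[:,0];X=X[:3]/X[3];return X,pj(t,X)-a,pj(s,X)-b
print(tri((523.6,252.9),(229.3,58.5)));print('base',pj(s,[0,0,0]))
from rig import observe;print(observe()['tcp_pos'])
import re;print(open('/dev/null').read())
"
```

```text
(array([ 0.50316831, -0.39329239,  0.2646904 ]), array([[ 4.6473114 , -5.97776312]]), array([[5.35577475, 0.77326219]]))
base [[478.00449742 133.89710373]]
[ 0.51061302 -0.39555447  0.23420193]
```

Triangulation is inconsistent, so I shut the fingers over open bench and view the tip clearly.

```bash
python3 -m crank '[24,-54,0,0,0,0,48,-108,0,0,0,0,72,-162,0,0,0,0,96,-214,0,0,0,0,115,-255,10,0,0,0,120,-267,20,0,0,0,120,-267,30,0,0,0,120,-267,30,0,0,0]' 0; python3 -c "
from h import *
t=get_image('top');s=get_image('scene');o=observe();p=np.array(o['tcp_pos']);out=[];print(p)
for d in(s,t):
    c=pj(d,p)[0].astype(int);a,b=c-[40,45];a=min(max(a,0),560);b=min(max(b,0),310);print(c,a,b)
    im=cv2.resize(d['img'][b:b+80,a:a+80],(400,400),interpolation=cv2.INTER_CUBIC)
    for dz,col in((0,(255,255,0)),(.02,(0,255,255)),(.04,(255,0,255))):
        q=((pj(d,p+[0,0,dz])[0]-[a,b]+.5)*5).astype(int);cv2.drawMarker(im,tuple(map(int,q)),col,cv2.MARKER_CROSS,10,1)
    out.append(im)
cv2.imwrite('pics/z2.png',cv2.convertScaleAbs(np.hstack(out),alpha=1.4)[:,:,::-1])"
```

```text
t: 5.88
tcp_pos: [0.5496, -0.1067, 0.2035]
tool_rot: [0.99, 0.142, -0.001, -0.0]
force: [0.0, -0.4, -0.4]
finger_gap: -0.001
gripper_force: 0.0
[ 0.55020036 -0.10694456  0.20452028]
[307 148] 267 103
[348 223] 308 178
```

View pics/z2.png

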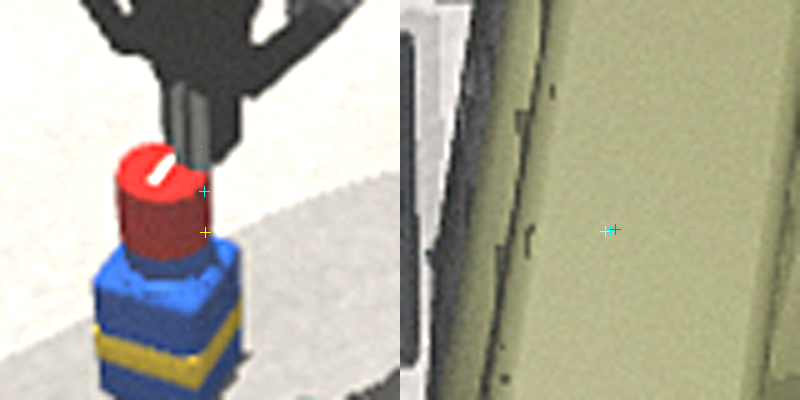

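In scene the shut tips sit at zoomed (203,165), roughly 33 mm above the reported TCP mark at (205,232). In top the forearm hides the hand. A gentle touch on clear bench will settle the true tip height.

```bash
python3 -m crank '[0,0,40,0,0,0,0,0,80,0,0,0,0,0,120,0,0,0,0,0,150,0,0,0,0,0,170,0,0,0,0,0,180,0,0,0,0,0,186,0,0,0,0,0,190,0,0,0,0,0,194,0,0,0,0,0,197,0,0,0]'; python3 -c "
from h import *
s=get_image('scene');d=s;o=observe();p=np.array(o['tcp_pos']);print(p,o['force'])
a,b=(pj(d,p)[0]-[40,50]).astype(int);im=cv2.resize(d['img'][b:b+80,a:a+80],(500,500),interpolation=cv2.INTER_CUBIC)
for dz,col in((0,(255,255,0)),(.02,(0,255,255)),(.04,(255,0,255))):
    q=((pj(d,p+[0,0,dz])[0]-[a,b]+.5)*6.25).astype(int);cv2.drawMarker(im,tuple(map(int,q)),col,cv2.MARKER_CROSS,10,1)
cv2.imwrite('pics/z3.png',im[:,:,::-1]);print(a,b)"
```

```text
t: 7.22
tcp_pos: [0.5507, -0.1056, 0.0078]
tool_rot: [0.99, 0.143, 0.0, 0.0]
force: [-0.1, 0.3, 0.5]
finger_gap: -0.002
gripper_force: 0.0
[ 0.55033603 -0.10557004  0.00735661] [ 0.45288435 -0.13888575 -0.51203443]
269 165
```

View pics/z3.png

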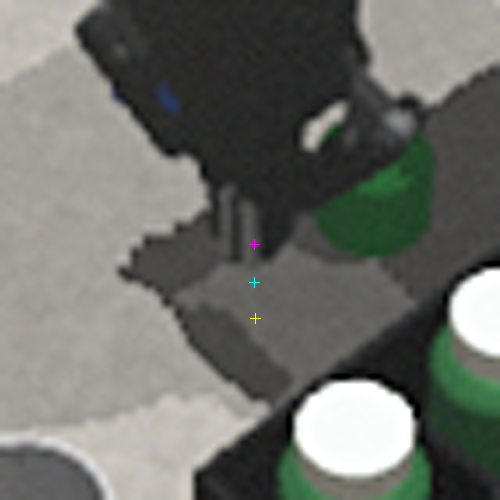

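```bash
python3 -m crank '[0,0,3,0,0,0,0,0,6,0,0,0,0,0,7,0,0,0]'|grep -E "tcp|force:";python3 -m crank '[0,0,1,0,0,0,0,0,2,0,0,0]'|grep -E "tcp|force:";
```

```text
tcp_pos: [0.5502, -0.1056, 0.0003]
force: [-0.4, -0.1, -0.8]
gripper_force: 0.0
tcp_pos: [0.5505, -0.1056, -0.0014]
force: [-1.2, 0.0, -0.2]
gripper_force: 0.0
```

```bash
python3 -m crank '[0,0,4,0,0,0,0,0,8,0,0,0,0,0,10,0,0,0]'|grep -E "tcp|force:";python3 -m crank '[0,0,4,0,0,0,0,0,8,0,0,0,0,0,8,0,0,0]'|grep -E "tcp|force:"; python3 -m crank '[0,0,2,0,0,0,0,0,4,0,0,0,0,0,4,0,0,0]'|grep -E "tcp|force:"
```

```text
tcp_pos: [0.55, -0.1055, -0.0119]
force: [-1.2, -0.2, -0.2]
gripper_force: 0.0
tcp_pos: [0.5499, -0.1056, -0.0199]
force: [-0.3, 0.2, -0.5]
gripper_force: 0.0
tcp_pos: [0.5502, -0.1056, -0.0235]
force: [0.3, -0.8, 0.1]
gripper_force: 0.0
```

```bash
for i in 1 2 3; do :; done; python3 -m crank '[0,0,2,0,0,0,0,0,2,0,0,0]'|grep -E "tcp|force: \[";python3 -m crank '[0,0,2,0,0,0,0,0,2,0,0,0]'|grep -E "tcp|force: \[";python3 -m crank '[0,0,2,0,0,0,0,0,2,0,0,0]'|grep -E "tcp|force: \["
```

```text
tcp_pos: [0.5502, -0.1056, -0.0255]
force: [0.5, -0.7, 0.1]
tcp_pos: [0.5502, -0.1056, -0.0276]
force: [-0.1, -0.2, 1.0]
tcp_pos: [0.5502, -0.1056, -0.0296]
force: [0.5, -0.3, 0.3]
```

```bash
python3 -m crank '[0,0,2,0,0,0,0,0,2,0,0,0]'|grep -E "tcp|force: \[";python3 -m crank '[0,0,2,0,0,0,0,0,2,0,0,0]'|grep -E "tcp|force: \[";python3 -m crank '[0,0,2,0,0,0,0,0,2,0,0,0]'|grep -E "tcp|force: \["
```

```text
tcp_pos: [0.5502, -0.1056, -0.0316]
force: [0.2, -0.4, 0.3]
tcp_pos: [0.5503, -0.1056, -0.0335]
force: [0.2, -1.5, 0.1]
tcp_pos: [0.5505, -0.1056, -0.0337]
force: [-6.4, -0.1, 17.2]
```

Contact came at reported z ≈ -0.034, so the true tip is about 34 mm higher than reported. Now the lateral offset, from the seen tip pixel (308.5,205.8) at true height 0.041.

```bash
python3 -m crank '[0,0,-60,0,0,0,0,0,-120,0,0,0,0,0,-180,0,0,0,0,0,-240,0,0,0,0,0,-250,0,0,0,0,0,-250,0,0,0]' 100|grep -E "tcp|force: \[";  python3 -c "
from h import *
s=get_image('scene');print(bp(s,308.5,205.8,.041),'tcp then .5503 -.1056'); print(bp(s,267+203/5-.5,103+165/5-.5,.2045+.0337),'tcp then .5502 -.1069')
print(bp(s,229.3,58.5,.2339+.0337+.002),'tcp .5105 -.3954')
go(.5103,-.396,.1635,16.4)"
```

```text
tcp_pos: [0.5507, -0.1057, 0.215]
force: [-0.1, 0.3, -0.6]
[ 0.55182322 -0.10622581  0.041     ] tcp then .5503 -.1056
[ 0.55108204 -0.10636716  0.2382    ] tcp then .5502 -.1069
[ 0.51455093 -0.39655993  0.2696    ] tcp .5105 -.3954
at [ 0.5498 -0.1055  0.2135] phi 16.43 t 11.32 tool d mm [-120.   267.5   50. ] az 0.03
```

```bash
python3 -m crank '[-24,54,0,0,0,0,-48,108,0,0,0,0,-72,162,0,0,0,0,-96,214,0,0,0,0,-115,255,20,0,0,0,-120,267,50,0,0,0,-120,267,80,0,0,0,-120,267,110,0,0,0,-120,267,140,0,0,0,-120,267,155,0,0,0,-120,267,163,0,0,0,-120,267,163,0,0,0]' 100 40; python3 -m crank '[0,0,0,0,0,0,0,0,0,0,0,0,0,0,0,0,0,0,0,0,0,0,0,0,0,0,0,0,0,0]' 20 40
```

```text
t: 12.82
tcp_pos: [0.5106, -0.3955, 0.0513]
tool_rot: [0.99, 0.143, -0.0, -0.0]
force: [-0.6, -0.3, 1.1]
finger_gap: 1.003
gripper_force: 0.0
t: 13.45
tcp_pos: [0.5114, -0.3963, 0.0526]
tool_rot: [0.99, 0.143, 0.001, 0.001]
force: [-0.6, -0.9, 6.1]
finger_gap: 0.457
gripper_force: 40.3
```

```bash
python3 -m crank '[0,0,-8,0,0,0,0,0,-24,0,0,0,0,0,-44,0,0,0,0,0,-64,0,0,0,0,0,-84,0,0,0,0,0,-104,0,0,0,0,0,-124,0,0,0,0,0,-144,0,0,0,0,0,-155,0,0,0,0,0,-160,0,0,0,0,0,-160,0,0,0]'; python3 -c "
from h import *
import numpy as np
c,s=np.cos(np.deg2rad(-.8)),np.sin(np.deg2rad(-.8))
for x,y in((.035,0),(-.035,.07)): print(.5706+c*x-s*y,.0702+s*x+c*y)
go(.5366,.1407,.211,16.4-37)"
```

```text
t: 14.82
tcp_pos: [0.5107, -0.3956, 0.2115]
tool_rot: [0.99, 0.143, -0.0, -0.0]
force: [-0.1, 0.2, -2.7]
finger_gap: 0.456
gripper_force: 40.6
0.6055965883403256 0.06971132368812992
0.5365807642834146 0.1406818529925214
at [ 0.5107 -0.3956  0.2115] phi 16.43 t 14.82 tool d mm [ 176.5 -507.1    0.6] az 37.03
```

```bash
python3 -m crank '[5,-15,0,0,0,0,14,-40,0,0,0,3,25,-72,0,0,0,6,37,-107,0,0,0,10,49,-142,0,0,0,14,61,-177,0,0,0,74,-212,0,0,0,18,22,86,-247,0,0,0,26]' 2>&1 | tail -3; python3 -c "
from h import *
go(.5366,.1407,.211,16.4-37)"
```

```text
force: [-1.0, 0.1, -2.9]
finger_gap: 0.456
gripper_force: 41.3
at [ 0.4529 -0.2158  0.1975] phi -12.99 t 15.82 tool d mm [   1.  -366.2  -14.7] az 7.61
```

Two of my rows were mistyped. I check tilt before going on.

```bash
python3 -c "
from h import *
from scipy.spatial.transform import Rotation as R
o=observe();r=R.from_quat(o['tool_rot']);print(o['tcp_pos'],o['force'],o['finger_gap'],r.as_matrix().round(4)[:,2])"; python3 -m crank '[0,0,-5,0,0,0,0,0,-14,0,0,0,0,0,-14,0,0,0]'; python3 -c "
from h import *
go(.5366,.1407,.211,16.4-37)
t=get_image('top');s=get_image('scene')
cv2.imwrite('pics/h1.png',np.hstack([cv2.resize(s['img'][90:230,230:370],(400,400)),cv2.resize(t['img'][195:315,350:470],(400,400))])[:,:,::-1])"
```

```text
[ 0.45288256 -0.21583264  0.19749053] [-0.98367348  0.08465687 -2.91706332] 0.45643225213005906 [-0.0336  0.0045 -0.9994]
t: 16.2
tcp_pos: [0.5013, -0.1971, 0.2269]
tool_rot: [0.997, -0.082, 0.003, 0.0]
force: [0.3, -0.4, -1.9]
finger_gap: 0.458
gripper_force: 41.4
at [ 0.5013 -0.1971  0.2269] phi -9.43 t 16.2 tool d mm [ -20.6 -339.    15.9] az 11.17
```

View pics/h1.png

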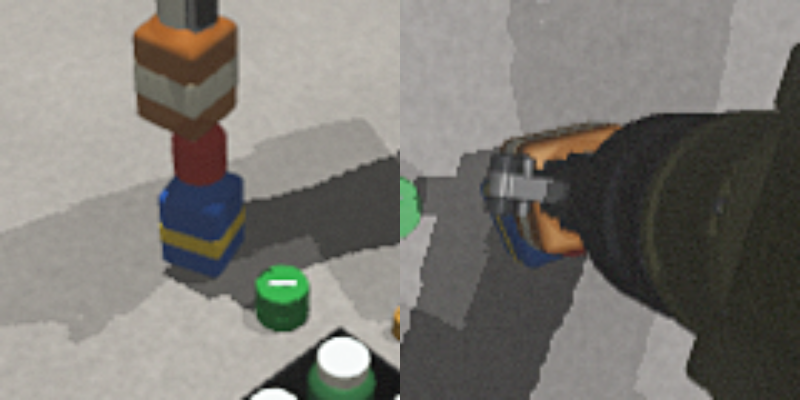

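The amber bottle hangs upright in the gripper (crop scene 185,75), and the blue bottle still stands at (205,220). Views are used up, so checks are numeric from here.

```bash
python3 -m crank '[-1,-15,0,0,0,1,-2,-40,0,0,0,2,-4,-70,0,0,0,4,-6,-100,0,0,0,6,-8,-130,0,0,0,8,-10,-155,0,0,0,10,-11,-172,0,0,0,11,-11,-180,0,0,0,11,-11,-180,0,0,0,11]'; cat > held.py <<'E'
from fit import *
from scipy.spatial.transform import Rotation as R
import sys
# body yaw/position of a held bottle from the scene camera: fit body box silhouette
def held(lo_b,body_z,z_tcp_off,kind):
    s=get_image("scene");o=observe();p=np.array(o["tcp_pos"]);zu=p[2]-z_tcp_off
    q=pj(s,p+[0,0,.03-.08])[0].astype(int)
    L=cv2.cvtColor(s["img"],cv2.COLOR_RGB2LAB).astype(float);x=np.zeros(L.shape[:2],np.uint8)
    return s,p,zu,q,L,x
E
python3 - <<'E'
from held import *
t=get_image("top");s=get_image("scene");o=observe();p=np.array(o["tcp_pos"]);zu=p[2]-.0515
print(p,"underside",zu)
L=cv2.cvtColor(s["img"],cv2.COLOR_RGB2LAB).astype(float);b=L[...,2]-128
W=box(.057,.057,0,.078)+[p[0],p[1],zu];q=pj(s,W);a,y=q.min(0).astype(int)-14;c,e=q.max(0).astype(int)+14;print(a,y,c,e)
x=np.zeros(b.shape,np.uint8);x[y:e,a:c]=((b>9))[y:e,a:c]
m=blob(cv2.morphologyEx(x,cv2.MORPH_CLOSE,np.ones((15,5))))[2]
ys,xs=np.where(m);print(xs.min(),ys.min(),xs.max(),ys.max(),m.sum())
B=[box(.057,.057,zu,zu+.078),box(.036,.036,zu+.084,zu+.086)]
r=fit(B,[(s,m)],(p[0],p[1],np.deg2rad([-30,-10,10,30])));print(np.round(r[0][:2],4),np.rad2deg(r[0][2]),r[1])
go(.5366,.1407,.2,-20.6)
E
```

```text
t: 17.42
tcp_pos: [0.4933, -0.1125, 0.2259]
tool_rot: [0.991, -0.132, 0.005, -0.029]
force: [-0.2, 0.2, -2.1]
finger_gap: 0.46
gripper_force: 41.5
[ 0.49348187 -0.11220571  0.22589314] underside 0.1743931384094752
291 89 361 173
291 110 345 172 1814
[ 0.5211 -0.1099] 6.163652546013515 0.2909149484536082
at [ 0.4935 -0.1122  0.2259] phi -15.19 t 17.52 tool d mm [ -24.7 -253.4   40.9] az 5.41
```

The wrist joint 6 hit its range limit because yaw was turned the wrong way. The bottle is four-fold symmetric, so I turn it +90° instead.

```bash
python3 -m crank '[0,0,0,0,0,-6,0,0,0,0,0,-14,0,0,0,0,0,-22,0,0,0,0,0,-30,0,0,0,0,0,-38,0,0,0,0,0,-46,0,0,0,0,0,-54,0,0,0,0,0,-62,0,0,0,0,0,-70,0,0,0,0,0,-78,0,0,0,0,0,-83,0,0,0,0,0,-85]'; python3 -c "
from h import *
from scipy.spatial.transform import Rotation as R
go(.5366,.1407,.211,69.4)
o=observe();r=R.from_quat(o['tool_rot']);print(np.degrees(o['qpos']).round(1),r.as_matrix()[:,2].round(4))
tgt=R.from_euler('z',69.4,degrees=True)*R.from_euler('x',180,degrees=True);print('rotvec',(r.inv()*tgt).as_rotvec(degrees=True).round(2))"
```

```text
t: 19.02
tcp_pos: [0.4936, -0.1119, 0.2259]
tool_rot: [0.819, 0.573, 0.023, -0.018]
force: [0.2, -0.6, -1.8]
finger_gap: 0.454
gripper_force: 41.4
at [ 0.4936 -0.1119  0.2259] phi 69.9 t 19.02 tool d mm [250.6 -46.4  29.9] az 0.5
[-15.2   7.1 -12.7  70.1   3.4  94.9] [ 0.0167  0.0567 -0.9983]
rotvec [-0.23 -3.38  0.5 ]
```

```bash
cat >> h.py <<'E'
def go(x,y,z,phi):
    from scipy.spatial.transform import Rotation as R
    s=observe();r=R.from_quat(s["tool_rot"]);p=np.array(s["tcp_pos"])
    tgt=R.from_euler('z',phi,degrees=True)*R.from_euler('x',180,degrees=True)
    print("at",p.round(4),"t",round(s["t"],2),"tool d mm",np.round(r.inv().apply(np.array([x,y,z])-p)*1000,1),"rotvec",(r.inv()*tgt).as_rotvec(degrees=True).round(2),"f",np.round(s["force"],1))
E
python3 -m crank '[0,0,0,0,-1.7,0.3,0,0,0,0,-3.4,0.5,0,0,0,0,-3.4,0.5]'|grep rot
python3 - <<'E'
from held import *
s=get_image("scene");o=observe();p=np.array(o["tcp_pos"]);zu=p[2]-.0515
L=cv2.cvtColor(s["img"],cv2.COLOR_RGB2LAB).astype(float);b=L[...,2]-128
W=box(.057,.057,0,.078)+[p[0],p[1],zu];q=pj(s,W);a,y=q.min(0).astype(int)-10;c,e=q.max(0).astype(int)+10;print(a,y,c,e)
for thr in(9,14):
    x=np.zeros(b.shape,np.uint8);x[y:e,a:c]=((b>thr)&(L[...,1]>129))[y:e,a:c]
    m=cv2.morphologyEx(x,cv2.MORPH_CLOSE,np.ones((21,1)));m=blob(cv2.morphologyEx(m,cv2.MORPH_OPEN,np.ones((3,3))))[2]
    ys,xs=np.where(m);print(xs.min(),ys.min(),xs.max(),ys.max(),m.sum())
    B=[box(.057,.057,zu,zu+.078),box(.036,.036,zu+.084,zu+.086)]
    r=fit(B,[(s,m)],(p[0],p[1],np.deg2rad([-30,-10,10,30])));print(np.round(r[0][:2],4),np.rad2deg(r[0][2]),r[1])
for yy in range(y,e,4): print(''.join('#' if m[yy,xx] else '.' for xx in range(a,c,1)))
go(.5366,.1407,.2115,69.4)
E
```

```text
tool_rot: [0.822, 0.569, -0.002, -0.002]
295 93 357 169
295 112 345 156 1652
[ 0.5036 -0.1115] 8.009165700201608 0.2312420953557458
308 112 345 155 1133
[ 0.4913 -0.1147] -24.009114095343225 0.18697323672926214
..............................................................
..............................................................
..............................................................
..............................................................
..............................................................
.........................................######...............
.............######################################...........
.............#####################################............
..................###.############################............
......................############################............
......................############################............
......................############################............
......................###########################.............
...................##############################.............
....................#######################...................
..........................###########.........................
..............................................................
..............................................................
..............................................................
at [ 0.4937 -0.1114  0.2258] t 19.45 tool d mm [251.  -48.5  14.4] rotvec [-0.25  0.03  0.  ] f [ 0.1  0.4 -2.6]
```

```bash
python3 -m crank '[20,-4,0,0,0,0,50,-10,0,0,0,0,80,-16,0,0,0,0,110,-22,0,0,0,0,140,-28,0,0,0,0,170,-34,0,0,0,0,200,-40,0,0,0,0,225,-45,0,0,0,0,243,-47,0,0,0,0,251,-48,0,0,0,0,251,-48,0,0,0,0,251,-48,0,0,0,0]' | grep -E "tcp|gap|force"
cat > edge.py <<'E'
from fit import *
from itertools import product
def edgefit(zoff,y0=0,xr=.006,yr=18,ks=("scene",),pz=0):
    o=observe();p=np.array(o["tcp_pos"]);zu=p[2]-zoff
    G=[]
    for n in ks:
        d=get_image(n);L=cv2.GaussianBlur(cv2.cvtColor(d["img"],cv2.COLOR_RGB2LAB),(3,3),.8).astype(np.float32)
        g=sum(np.abs(cv2.Sobel(L[...,i],cv2.CV_32F,1,0))+np.abs(cv2.Sobel(L[...,i],cv2.CV_32F,0,1)) for i in range(3))
        G.append((d,np.minimum(g,150)))
    h=.0285;C=np.array([[-h,-h],[h,-h],[h,h],[-h,h]])
    def val(x,y,w):
        c,s=np.cos(w),np.sin(w);Q=C@np.array([[c,s],[-s,c]])+[x,y];t=0
        for d,g in G:
            cam=np.array(d["extrinsics"])[:2,3];far=np.argmax(((Q-cam)**2).sum(1));seg=[]
            for i in range(4):
                j=(i+1)%4
                if far not in(i,j): seg+= [((*Q[i],zu),(*Q[j],zu))]
                if i!=far: seg.append(((*Q[i],zu),(*Q[i],zu+.078)))
            u=np.linspace(.08,.92,25)[:,None]
            for a,b in seg:
                q=pj(d,np.array(a)*(1-u)+np.array(b)*u).astype(np.float32)
                t+=cv2.remap(g,q[:,:1],q[:,1:],cv2.INTER_LINEAR).mean()/len(seg)
        return t
    best=max(((val(p[0]+dx,p[1]+dy,np.deg2rad(w)),dx,dy,w) for dx,dy,w in product(np.arange(-xr,xr+1e-4,.001),np.arange(-xr,xr+1e-4,.001),y0+np.arange(-yr,yr+.1,1.5))))
    print("edge fit score %.1f off mm %.1f %.1f yaw %.1f"%(best[0],best[1]*1e3,best[2]*1e3,best[3]))
    for w in np.arange(-yr,yr+.1,6):
        print(round(w+y0,1),round(max(val(p[0]+dx,p[1]+dy,np.deg2rad(w+y0)) for dx,dy in product(np.arange(-xr,xr+1e-4,.002),repeat=2)),1),end="; ")
    print()
E
python3 -c "
from edge import *
edgefit(.0515)
go(.5366,.1407,.2115,69.4)"
```

```text
tcp_pos: [0.537, 0.1391, 0.2259]
force: [-0.7, -0.3, -2.4]
finger_gap: 0.457
gripper_force: 41.5
edge fit score 132.6 off mm -4.0 -3.0 yaw 4.5
-18.0 87.1; -12.0 91.7; -6.0 106.1; 0.0 122.4; 6.0 128.5; 12.0 124.1; 18.0 118.3; 
at [0.537  0.1391 0.226 ] t 21.0 tool d mm [ 1.4 -0.9 14.5] rotvec [-0.24  0.04 -0.11] f [-0.1 -1.  -2.3]
```

```bash
python3 - <<'E'
import edge
from edge import *
real=edge.get_image
def fake(n):
    d=dict(real(n));d["img"]=cv2.imread(f"pics/{n}0.png")[:,:,::-1].copy();return d
edge.get_image=fake
for nm,x,y,w in(("amber",.5105,-.396,37),("blue",.4765,-.214,22)):
    edge.observe=lambda:{"tcp_pos":[x,y,0.]}
    for k in(("scene",),("top",),("scene","top")): print(nm,k);edgefit(0,w,ks=k)
edge.get_image=real
from rig import observe as ob
edge.observe=ob
edgefit(.0515,3,xr=.004,yr=9)
E
```

```text
amber ('scene',)
edge fit score 144.5 off mm -2.0 -2.0 yaw 44.5
19.0 106.4; 25.0 114.8; 31.0 127.9; 37.0 139.4; 43.0 143.9; 49.0 141.8; 55.0 134.0; 
amber ('top',)
edge fit score 141.7 off mm 0.0 0.0 yaw 28.0
19.0 129.5; 25.0 138.7; 31.0 139.9; 37.0 131.6; 43.0 126.3; 49.0 125.0; 55.0 125.5; 
amber ('scene', 'top')
edge fit score 273.6 off mm -1.0 0.0 yaw 43.0
19.0 234.7; 25.0 249.1; 31.0 264.6; 37.0 269.9; 43.0 269.9; 49.0 266.6; 55.0 255.3; 
blue ('scene',)
edge fit score 144.4 off mm -2.0 -1.0 yaw 26.5
4.0 119.5; 10.0 123.6; 16.0 134.7; 22.0 141.6; 28.0 144.3; 34.0 143.9; 40.0 139.1; 
blue ('top',)
edge fit score 145.2 off mm 1.0 1.0 yaw 16.0
4.0 135.3; 10.0 137.5; 16.0 145.0; 22.0 140.6; 28.0 133.3; 34.0 133.9; 40.0 123.7; 
blue ('scene', 'top')
edge fit score 281.4 off mm -1.0 -1.0 yaw 25.0
4.0 254.8; 10.0 258.6; 16.0 270.2; 22.0 280.6; 28.0 277.1; 34.0 274.7; 40.0 260.5; 
edge fit score 131.8 off mm -4.0 -3.0 yaw 6.0
-6.0 103.4; 0.0 120.4; 6.0 130.9; 12.0 125.3;
```

Scene fits carry about a +6° bias (44° vs ~37° initially), so the held yaw is about 0°, as wanted. Now I descend carefully with force checks.

```bash
python3 -c "
from h import *
go(.5373,.142,.1115,69.4)"; python3 -m crank '[2,0,10,0,0,0,3,0,30,0,0,0,3,0,50,0,0,0,3,0,70,0,0,0,3,0,90,0,0,0,3,0,105,0,0,0,3,0,110,0,0,0]'| grep -E "tcp|force:"; python3 -m crank '[0,0,3,0,0,0,0,0,6,0,0,0,0,0,9,0,0,0,0,0,9,0,0,0]'| grep -E "tcp|force:"
```

```text
at [0.5371 0.1398 0.226 ] t 21.45 tool d mm [ 2.200e+00 -1.000e-01  1.145e+02] rotvec [-0.24  0.02 -0.06] f [-0.   0.2 -2.2]
tcp_pos: [0.5369, 0.1427, 0.1147]
force: [-0.5, -0.1, -1.9]
gripper_force: 41.5
tcp_pos: [0.5377, 0.1428, 0.107]
force: [-0.5, 0.4, -3.2]
gripper_force: 41.5
```

```bash
python3 -m crank '[0,0,5,0,0,0,0,0,11,0,0,0,0,0,17,0,0,0,0,0,20,0,0,0,0,0,20,0,0,0]'| grep -E "tcp|force:"; python3 -m crank '[0,0,5,0,0,0,0,0,11,0,0,0,0,0,17,0,0,0,0,0,22,0,0,0,0,0,22,0,0,0]'| grep -E "tcp|force:"
```

```text
tcp_pos: [0.5373, 0.1427, 0.0866]
force: [0.6, -0.5, -2.0]
gripper_force: 41.5
tcp_pos: [0.537, 0.1427, 0.0644]
force: [0.6, 0.4, -2.1]
gripper_force: 41.5
```

```bash
python3 -m crank '[0,0,2,0,0,0,0,0,4,0,0,0,0,0,4,0,0,0]'| grep -E "tcp|force:"; python3 -m crank '[0,0,1.5,0,0,0,0,0,1.5,0,0,0]'| grep -E "tcp|force:"
```

```text
tcp_pos: [0.5374, 0.1428, 0.0609]
force: [0.1, 0.2, -2.7]
gripper_force: 41.5
tcp_pos: [0.5378, 0.143, 0.0598]
force: [-0.5, 0.0, 0.6]
gripper_force: 41.8
```

```bash
python3 -m crank '[0,0,0,0,0,0,0,0,0,0,0,0,0,0,0,0,0,0,0,0,0,0,0,0]' 100| grep -E "tcp|force:|gap"; python3 -m crank '[0,0,-30,0,0,0,0,0,-70,0,0,0,0,0,-120,0,0,0,0,0,-165,0,0,0,0,0,-165,0,0,0]' | grep -E "tcp|gap"; python3 -c "
from h import *
go(.4765,-.214,.170,69.4)
t=get_image('top')
b=cv2.cvtColor(t['img'],cv2.COLOR_RGB2HSV)
c,st,l=blob(mask(t,(0,0,150),(180,60,255),(195,200,250,262)));print(c,st)
c,st,l=blob(mask(t,(0,120,60),(6,255,255),(370,230,430,290)));print('red',c,st)
s=get_image('scene');c,st,l=blob(mask(s,(5,90,40),(20,255,255),(380,200,440,300)));print('amber',c,st,pj(s,[.5366,.1407,.085]),pj(s,[.5366,.1407,.123]))"
```

```text
tcp_pos: [0.5375, 0.1429, 0.0595]
force: [0.1, -0.1, 0.7]
finger_gap: 1.002
gripper_force: 0.0
tcp_pos: [0.5407, 0.1433, 0.2286]
finger_gap: 1.001
at [0.5407 0.1433 0.2286] t 25.82 tool d mm [-357.2   65.8   57.3] rotvec [ 0.1  -0.22 -0.05] f [-0.3  0.  -0.8]
[202.80712166 237.05637982] [195 210  17  52 674]
red [400.33522727 259.99147727] [390 249  22  23 352]
amber [402.84517045 264.95170455] [384 247  41  34 704] [[404.22700888 255.80778271]] [[407.45618863 243.60525923]]
```

```bash
python3 -m crank '[-60,11,0,0,0,0,-120,22,0,0,0,0,-180,33,0,0,0,0,-240,44,0,0,0,0,-300,55,0,0,0,0,-345,63,20,0,0,0,-357,66,57,0,0,0,-357,66,57,0,0,0,-357,66,57,0,0,0]' | grep -E "tcp|gap"; python3 -c "
from h import *
go(.4768,-.2142,.066,69.4)"
```

```text
tcp_pos: [0.4736, -0.2138, 0.1674]
finger_gap: 0.996
at [ 0.4736 -0.2138  0.1674] t 27.05 tool d mm [  0.8   3.7 101.3] rotvec [-0.31  0.   -0.02] f [ 0.3  0.3 -0.4]
```

```bash
python3 -m crank '[1,3,20,0,0,0,1,3,50,0,0,0,1,3,80,0,0,0,1,3,95,0,0,0,1,3,101,0,0,0,1,3,101,0,0,0]' | grep -E "tcp|gap|force"; python3 -c "
from h import *
go(.4768,-.2142,.066,69.4)"; python3 -m crank '[0,0,0,0,0,0,0,0,0,0,0,0,0,0,0,0,0,0,0,0,0,0,0,0,0,0,0,0,0,0]' 20 60
```

```text
tcp_pos: [0.4772, -0.2146, 0.067]
force: [-0.5, 0.4, -0.2]
finger_gap: 1.002
gripper_force: 0.0
at [ 0.4772 -0.2146  0.067 ] t 27.8 tool d mm [ 0.2 -0.5  1. ] rotvec [-0.19  0.03 -0.02] f [-0.5  0.4 -0.2]
t: 28.42
tcp_pos: [0.4769, -0.2148, 0.0667]
tool_rot: [0.822, 0.569, -0.001, -0.001]
force: [-1.2, -0.4, 4.7]
finger_gap: 0.499
gripper_force: 60.0
```

```bash
python3 -m crank '[0,0,-8,0,0,0,0,0,-24,0,0,0,0,0,-44,0,0,0,0,0,-64,0,0,0,0,0,-84,0,0,0,0,0,-104,0,0,0,0,0,-124,0,0,0,0,0,-140,0,0,0,0,0,-150,0,0,0,0,0,-150,0,0,0]' | grep -E "tcp|gap|force"; python3 -c "
from edge import *
edgefit(.067,22)
go(.6056,.0697,.217,46.6)"
```

```text
tcp_pos: [0.4775, -0.2149, 0.2169]
force: [-0.1, -0.3, -5.4]
finger_gap: 0.501
gripper_force: 62.0
edge fit score 140.4 off mm -4.0 -5.0 yaw 28.0
4.0 102.7; 10.0 111.3; 16.0 122.1; 22.0 134.0; 28.0 140.1; 34.0 137.2; 40.0 123.2; 
at [ 0.4771 -0.2147  0.2162] t 29.73 tool d mm [311.5  19.9  -1. ] rotvec [-0.24  0.07 22.75] f [-0.1  1.7 -4.6]
```

```bash
python3 -m crank '[10,1,0,0,0,2,35,2,0,0,0,4,70,4,0,0,0,7,105,7,0,0,0,10,140,9,0,0,0,13,175,11,0,0,0,16,210,13,0,0,0,19,245,16,0,0,0,22,275,18,0,0,0,23,298,19,0,0,0,23,311,20,0,0,0,23,311,20,0,0,0,23]' | grep -E "tcp|gap|force"; python3 -c "
from edge import *
edgefit(.067,5)
go(.6056,.0697,.117,46.6)"
```

```text
tcp_pos: [0.6055, 0.0694, 0.2157]
force: [0.1, -1.0, -5.3]
finger_gap: 0.497
gripper_force: 61.8
edge fit score 137.0 off mm -3.0 -3.0 yaw 5.0
-13.0 119.8; -7.0 128.5; -1.0 132.8; 5.0 136.1; 11.0 135.5; 17.0 133.8; 23.0 129.8; 
at [0.6053 0.0687 0.2158] t 31.27 tool d mm [ 1.2 -0.1 98.8] rotvec [-0.21  0.17 -0.24] f [ 0.8  0.1 -5.6]
```

```bash
python3 -m crank '[2,0,10,0,0,0,2,0,30,0,0,0,2,0,50,0,0,0,2,0,70,0,0,0,2,0,80,0,0,0,2,0,80,0,0,0]'| grep -E "tcp|force:"; python3 -m crank '[0,0,4,0,0,0,0,0,8,0,0,0,0,0,12,0,0,0,0,0,15,0,0,0,0,0,15,0,0,0]'| grep -E "tcp|force:"
```

```text
tcp_pos: [0.6058, 0.0702, 0.1353]
force: [0.2, -0.5, -4.6]
gripper_force: 61.8
tcp_pos: [0.6063, 0.0707, 0.1208]
force: [0.0, 0.8, -4.1]
gripper_force: 61.8
```

In the cell, free. Continue down.

```bash
python3 -m crank '[0,0,5,0,0,0,0,0,11,0,0,0,0,0,17,0,0,0,0,0,23,0,0,0,0,0,23,0,0,0]'| grep -E "tcp|force:"; python3 -m crank '[0,0,5,0,0,0,0,0,11,0,0,0,0,0,16,0,0,0,0,0,18,0,0,0,0,0,18,0,0,0]'| grep -E "tcp|force:";  python3 -m crank '[0,0,2,0,0,0,0,0,4,0,0,0,0,0,4,0,0,0]'| grep -E "tcp|force:"
```

```text
tcp_pos: [0.6058, 0.0707, 0.0973]
force: [-0.5, -0.4, -3.2]
gripper_force: 61.8
tcp_pos: [0.6062, 0.0708, 0.0799]
force: [-0.2, 0.6, -4.6]
gripper_force: 61.8
tcp_pos: [0.6062, 0.0708, 0.0759]
force: [0.9, 0.1, -4.7]
gripper_force: 61.8
```

```bash
python3 -m crank '[0,0,1,0,0,0,0,0,2,0,0,0,0,0,2,0,0,0]'| grep -E "tcp|force:"; python3 -m crank '[0,0,1,0,0,0,0,0,1,0,0,0,0,0,1,0,0,0]' - 90| grep -E "tcp|force:"; python3 -m crank '[0,0,1,0,0,0,0,0,1,0,0,0]' | grep -E "tcp|force:"
```

```text
tcp_pos: [0.6065, 0.0708, 0.0744]
force: [-0.5, -0.6, -2.2]
gripper_force: 62.1
tcp_pos: [0.6067, 0.0708, 0.0737]
force: [-2.3, -1.7, 5.5]
gripper_force: 90.2
tcp_pos: [0.6066, 0.0708, 0.0725]
force: [-2.1, -0.9, 5.6]
gripper_force: 90.2
```

```bash
python3 -m crank '[0,0,1.5,0,0,0,0,0,3,0,0,0,0,0,4,0,0,0,0,0,4,0,0,0]'| grep -E "tcp|force:"
```

```text
tcp_pos: [0.6067, 0.0708, 0.0688]
force: [-2.6, 0.3, 6.6]
gripper_force: 90.3
```

```bash
python3 -m crank '[0,0,1,0,0,0,0,0,1,0,0,0,0,0,1,0,0,0]'| grep -E "tcp|force:"; python3 -m crank '[0,0,0.7,0,0,0,0,0,0.7,0,0,0]'| grep -E "tcp|force:"
```

```text
tcp_pos: [0.6069, 0.0708, 0.0684]
force: [-2.8, -0.6, 11.4]
gripper_force: 91.3
tcp_pos: [0.6072, 0.0708, 0.0684]
force: [-5.6, -1.5, 15.9]
gripper_force: 91.7
```

At the stop. Ease off about 1 mm and twist anticlockwise 65°.

```bash
python3 -m crank '[0,0,-1,0,0,0,0,0,-1,0,0,-6,0,0,-1,0,0,-12,0,0,-1,0,0,-19,0,0,-1,0,0,-26,0,0,-1,0,0,-33,0,0,-1,0,0,-40,0,0,-1,0,0,-47,0,0,-1,0,0,-54,0,0,-1,0,0,-60,0,0,-1,0,0,-65,0,0,-1,0,0,-65]'; python3 -c "
from h import *
o=observe();print(o['force'],o['ft_torque'],np.degrees(o['qpos']).round(1))
go(.6056,.0697,.14,111.6)"
```

```text
t: 37.9
tcp_pos: [0.6082, 0.0714, 0.0688]
tool_rot: [0.563, 0.826, 0.001, -0.001]
force: [0.1, 0.7, 8.0]
finger_gap: 0.486
gripper_force: 91.3
[0.08075436 0.71219653 8.04261666] [0.1204076  0.0121999  0.06234218] [  6.6  23.7 -11.8  54.4   0.1  75.2]
at [0.6082 0.0714 0.0688] t 37.9 tool d mm [ -0.5  -3.  -71.2] rotvec [ 0.02 -0.13 -0.2 ] f [0.1 0.7 8. ]
```

```bash
python3 -m crank '[0,0,-3,0,0,0,0,0,-6,0,0,0,0,0,-9,0,0,0,0,0,-9,0,0,0]'| grep -E "tcp|force:|gap"; python3 -m crank '[0,0,-3,0,0,0,0,0,-6,0,0,0,0,0,-6,0,0,0]'| grep -E "tcp|force:|gap"
```

```text
tcp_pos: [0.6071, 0.0711, 0.0767]
force: [1.2, 1.4, 3.3]
finger_gap: 0.488
gripper_force: 90.9
tcp_pos: [0.6058, 0.0706, 0.0821]
force: [-0.1, 0.1, -0.5]
finger_gap: 0.491
gripper_force: 91.0
```

The load is only the cap's weight, so it is free. Lift straight up.

```bash
python3 -m crank '[0,0,-4,0,0,0,0,0,-10,0,0,0,0,0,-17,0,0,0,0,0,-24,0,0,0,0,0,-31,0,0,0,0,0,-38,0,0,0,0,0,-45,0,0,0,0,0,-50,0,0,0,0,0,-52,0,0,0,0,0,-52,0,0,0,0,0,-52,0,0,0,0,0,-52,0,0,0]'; python3 - <<'E'
from h import *
s=get_image('scene');t=get_image('top');o=observe();p=np.array(o['tcp_pos']);print(p,np.abs(o['qvel']).max())
m=cv2.inRange(cv2.cvtColor(s['img'],cv2.COLOR_RGB2HSV),(0,120,40),(6,255,255));c,st,l=blob(m);print('red',c,st)
z=p[2]-.0737+.102;print('exp cap',pj(s,[[.606,.0705,z+.018],[.606,.0705,z]]),'exp shoulder/mouth',pj(s,[[.606,.0705,.093],[.606,.0705,.1125]]))
for n,lo,hi,b in(('blue',(100,120,40),(125,255,255),(310,200,400,320)),('amber',(5,90,40),(20,255,255),(370,220,440,300))):
    c,st,l=blob(mask(s,lo,hi,b));print(n,c,st)
print(pj(s,[.5366,.1407,.085]))
E
```

```text
t: 40.28
tcp_pos: [0.6064, 0.0707, 0.1341]
tool_rot: [0.564, 0.826, -0.001, -0.002]
force: [0.9, 0.1, -0.4]
finger_gap: 0.489
gripper_force: 91.0
[0.60644534 0.07072786 0.13418301] 0.0015084613566324497
red [362.22088353 224.31726908] [355 209  14  30 249]
exp cap [[354.98007764 222.40739991]
 [354.29311277 229.00779312]] exp shoulder/mouth [[351.86097483 252.37589753]
 [352.51062843 246.13399293]]
blue [350.6750503 261.0583501] [331 243  41  38 994]
amber [402.51226551 265.00721501] [384 247  41  34 693]
[[404.22700888 255.80778271]]
```

```bash
python3 -c "
from rig import *
print(job_done())"
```

```text
the job is handed in; nothing more can be done
None
```

I handed the job in at about 40 s: by force readings and a last picture, both bottles are down in their cells and the gripper holds the freed red cap about 5 cm above the blue bottle's mouth; no verdict came back, and I never rechecked the jars and bench items by camera.

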